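Stow the oblong tin in the lower tier of the tea box

TASK

Lift the hinged wooden flap of the tea box by its pull until it stands upright (or leans a little beyond), so that it stays open. Then put the small oblong steel tin, upright, flat on the floor of the empty bay of the lower tier that the flap was covering (the bay on the side away from the teaspoon tray), and leave the flap standing open.

Things in the scene. Friction and masses are not known exactly. Their poses are not given: they have to be found in the camera images.
- flap (a joint): Opening angle (rad) of the tea box's wooden flap: 0 shut and level, 1.57 upright, stop at 1.9; starts at 0 to 0.12. Stiff hinge on the edge farthest from the robot: the flap stays where it is left; lifting at the pull takes about 3 N. Board 172 mm from hinge to free edge, 196 mm wide, 8 mm thick, lying on the box's rim 70 mm above the counter.
- flap_pull (a point): Centre of the flap's pull: dark wooden roller 18 mm thick, 40 mm long, on a 12 mm stem, centre 35 mm above the flap's top face, 27 mm from its free edge, mid-width. Pinch it over its length or thickness. Axes turn with the flap: x along it to the hinge, y along roller and hinge, z out of the top face. The hinge axis is 145 mm along +x and 43 mm along -z from here.
- bay (a point): Centre of the empty bay's floor, 8 mm above the counter. Bay: 164 mm along its x (to the hinge), 90 mm along its y (to the other bay), z up. Outer walls 62 mm above this floor, divider at +y 22 mm. The other bay, 98 mm off at +y, holds a white jar (58 mm wide, 50 tall); beyond it is the fixed teaspoon tray, rim 92 mm above the counter. Box fixed, 180 by 300 mm.
- tin_center (a point): Centre (half-way up) of the small oblong steel tin standing on the counter: 72 mm along its x, 42 mm along its y, 52 mm tall (z up), about 0.14 kg; its top 12 mm is a lid 1 mm proud all round. A round tin (65 mm across, 52 tall) and a tall square canister (65 mm wide, 125 tall) of the same steel stand at least 110 mm from it, centre to centre.
Mind the look-alikes: they are no part of the job. Leave any black or red look-alike of the part that bears tin_center alone.

How it is judged:
By the outcome, as a careful person would: the job done as asked, in the order asked, and still so for the second after the job is handed in, with the robot touching nothing.
It also fails if it takes over 58 s, if anything falls off the work surface, if the arm or the gripper's body presses on something with over 40 N, if the wrist force passes 120 N, or if a joint passes its speed limit or range.

ROBOT

A 6-joint arm with a two-finger parallel gripper is mounted at the origin on the work surface. World frame = base frame: x ahead of the robot, y to its left, z up, the work surface at z = 0. Lengths are in m, angles in rad, forces in N, time in s.
With the tool pointing down it reaches from about 0.25 to 0.725 m from the base axis. Payload 4 kg.
Tool frame: the origin (TCP) lies on the centre line of the jaws, within the pads' length; the fingertips stand 17 mm ahead of it and the grasp point (between the pads) lies 2 mm behind it; z points along the fingers, y is the line along which they close (so a half turn about z gives the same grasp; the last joint's range is limited). The gripper opens to 85 mm and grips with 20 to 120 N. Pads are 22 mm wide; open, the fingers measure 114 mm over their backs; the gripper's body (76 mm by 85 mm) begins 54 mm behind the grasp point. The pads swing forward as they close: fully open they stand 13 mm farther back than shut.
Start: joints at [-1.152, 0.241, 0.005, 1.335, 0, 1.571], TCP at [0.203, -0.457, 0.248] pointing down, gripper open.
Joint ranges: [-2.72, 2.72], [-1.05, 1.87], [-1.09, 1.28], [-1.99, 2.15], [-1.42, 1.44], [-3.14, 3.14]. Speed limits (rad/s): [2.79, 2.79, 3.14, 3.14, 3.14, 3.14].

INTERFACE

Orientations are given as a unit quaternion [x, y, z, w].
In Python, from workcell import bot, camera, get_calibration gives the robot as it stands.
- The arm moves only by the tool apply_moves, never from a script. Its argument "steps" is a list of rows, each a list of 3 entries, a list of its own where there are three numbers: the shift along the tool's x, y, z as a fraction of full scale, then the turn, a rotation vector about the tool's x, y, z as a fraction of full scale, then the opening, from 0 (shut) to 1 (fully open). A call has exactly 8 rows; each row shifts and turns the commanded pose from where the row before left it, along the tool's axes as they then stand; what a row does not reach is not made up. Full scale, the value 1, is 20 cm for a shift and pi rad for a turn. A row lasts 1/12 s, in which the tool goes at most 41.7 mm and 7.16 degrees, less where a joint would pass 70% of its speed; a pose out of reach is approached as far as the arm can. A call with a number of a shift or a turn outside -1 to 1 is refused whole. A call with a gripper value outside its range is refused whole. The fingers move at their own pace and stop on an object; the grip force is fixed at half the most. Time passes only in rows, so rows that do not move let the fingers close, or fill a call up. It gives the time, the measured TCP pose, the force, the opening and the grip force at its end, in the units of the state.
- bot.get_obs(): the state, without advancing time (a new reading comes with each control period).
- camera(name): name is "side" or "top"; returns (picture, depth): 384x512x3 uint8, red, green, blue; 384x512 float32, m along the optical axis (not along the pixel's ray), 0 where there is no reading.
- get_calibration(name): a dict with "fov_y" (degrees; the focal length in pixels is half the picture's height over the tangent of half this angle, whatever the lens; pixels are square), "cx", "cy" (the principal point, pixels), "rvec" (rotation vector, rad) and "tvec" (3), from world to camera coordinates, as OpenCV has them. Camera axes: x right, y down, z forward; pixel columns grow to the right and rows downward; lengths in m; the calibration is good to about 2 mm. A picture is of the moment at which its call begins. get_calibration takes no time and is no camera call.
- bot.job_done(): hands the job in; it is judged then, once.
The state is a dict: "clock": time; "joint_pos": joint angles; "joint_vel": joint speeds; "tau": joint torques, N m; "eef_pos": TCP position; "tool_rot": TCP orientation; "ft_force": force on the tool from outside, world axes, zero at the start; "ft_torque": the same for the moment, N m; "grip_width": finger opening in m; "grasp_force": force on a finger pad.
Only numpy, scipy, OpenCV 4.12 (cv2) and the standard library are available. Lean on these libraries where they do the work, as an engineer would, in place of code of your own. Each camera call takes 0.05 s, during which the arm holds its last target. There are 200 camera calls.

## Working session

There is one attempt and no reset: what is moved stays moved. The work goes in short steps, Python scripts to look and compute and a tool call to move; the robot and the scene stay as the last step left them, time stands still between calls to the robot, and variables do not carry over. Pictures are saved under pics/ and viewed, at most 10 in all, crops included, and the job is handed in when it is done.

Besides the shell and the picture viewer there is one more tool, called after "Request:" as name([rows], argument=value, ...), one row to a line, values as JSON. apply_moves: Moves the arm, as the interface text tells. Its arguments: {"type":"object","properties":{"steps":{"type":"array"}},"required":["steps"]}

```bash
mkdir -p pics; cat > h.py <<'E'
import numpy as np, cv2
from workcell import bot, camera, get_calibration
from scipy.spatial.transform import Rotation as R
def cal(n):
    c=get_calibration(n); f=192/np.tan(np.radians(c['fov_y'])/2)
    Rm=cv2.Rodrigues(np.array(c['rvec'],float))[0]; t=np.array(c['tvec'],float).ravel()
    return f,c['cx'],c['cy'],Rm,t,c
def cloud(n,d):
    f,cx,cy,Rm,t,_=cal(n); v,u=np.mgrid[:384,:512]
    p=np.stack([(u-cx)/f*d,(v-cy)/f*d,d],-1)
    return (p-t)@Rm
def ray(n,u,v,z):
    f,cx,cy,Rm,t,_=cal(n); o=-Rm.T@t; r=Rm.T@np.array([(u-cx)/f,(v-cy)/f,1]); return o+r*(z-o[2])/r[2]
E
python3 - <<'E'
from h import *
o=bot.get_obs(); print(o['clock'],o['eef_pos'],o['tool_rot'],o['grip_width'])
for n in('top','side'):
    im,d=camera(n); np.savez(f'{n}0.npz',im=im,d=d); cv2.imwrite(f'pics/{n}0.png',im[:,:,::-1]); print(get_calibration(n))
E
```

```text
0.0 [ 0.20308708 -0.45622871  0.24740118] [ 9.78154643e-01  2.07875816e-01 -2.36732680e-04 -1.04132225e-03] 0.08515170425589241
{'fov_y': 54.57935646940338, 'cx': 251.90376054398138, 'cy': 192.58562319363887, 'rvec': array([ 2.15355536, -2.13513111,  0.14378799]), 'tvec': array([-0.12678305,  0.51427743,  0.73893821])}
{'fov_y': 47.09214877149102, 'cx': 257.78836858766874, 'cy': 192.07840850960292, 'rvec': array([ 0.37857285, -2.84849819,  0.99242331]), 'tvec': array([0.46841204, 0.2357014 , 0.81293027])}
```

View pics/top0.png

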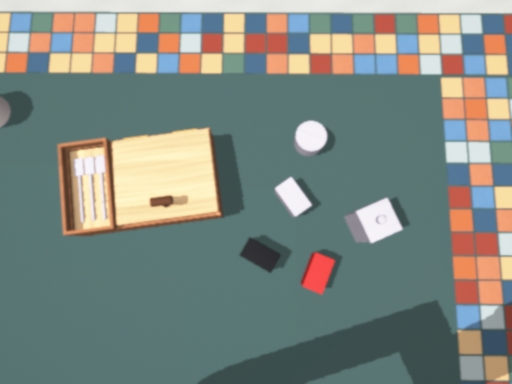

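View pics/side0.png

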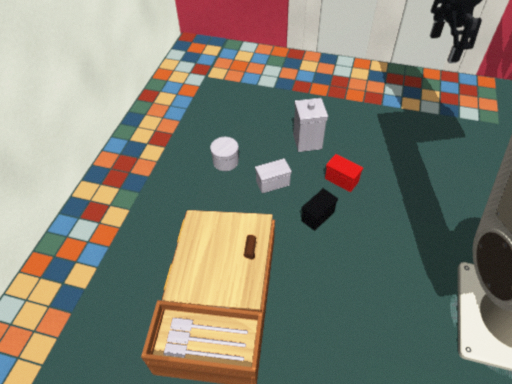

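The top view shows the box with its flap around (165,178) and the pull at (162,201). The steel tin is at (293,197), with the red and black look-alikes nearby. The side view agrees. Next I'll measure these.

```bash
python3 - <<'E'
from h import *
for n in('top','side'):
    z=np.load(n+'0.npz'); im,d=z['im'],z['d']; P=cloud(n,d); hsv=cv2.cvtColor(im,cv2.COLOR_RGB2HSV)
    H,S,V=[hsv[...,i].astype(int) for i in range(3)]
    ok=(d>0)&(P[...,2]>.02)&(P[...,2]<.2)
    # flap: largest wood blob
    def big(m,seed):
        k,l,s,c=cv2.connectedComponentsWithStats(m.astype(np.uint8)); 
        b=l[seed[1],seed[0]]; return l==b
    wood=ok&(H>12)&(H<28)&(V>150)&(S>50)
    m=big(wood,(140,180) if n=='top' else (215,250)); q=P[m]
    A=np.c_[q[:,:2],np.ones(len(q))]; co=np.linalg.lstsq(A,q[:,2],rcond=None)[0]
    r=cv2.minAreaRect(q[:,:2].astype(np.float32)); print(n,'flap',len(q),'plane',co.round(3),'z',np.percentile(q[:,2],[5,50,95]).round(3)); print(cv2.boxPoints(r).round(4))
    c=(162,201) if n=='top' else (250,246)
    win=np.zeros_like(m); win[c[1]-18:c[1]+18,c[0]-18:c[0]+18]=1
    m=win&ok&(V<100)&(P[...,2]>.085); q=P[m]; r=cv2.minAreaRect(q[:,:2].astype(np.float32)); print('pull',len(q),q.mean(0).round(4),'zmax',q[:,2].max().round(4)); print(cv2.boxPoints(r).round(4))
    c=(293,197) if n=='top' else (273,175)
    win=np.zeros_like(m); win[c[1]-28:c[1]+28,c[0]-28:c[0]+28]=1
    m=win&ok&(S<60)&(V>90)&(P[...,2]>.042); m=big(m,c); q=P[m]; r=cv2.minAreaRect(q[:,:2].astype(np.float32)); print('tin',len(q),r,np.percentile(q[:,2],[5,50,95]).round(4)); print(cv2.boxPoints(r).round(4))
E
```

```text
top flap 8507 plane [-0.074 -0.008  0.126] z [0.078 0.085 0.092]
[[ 0.44    0.1443]
 [ 0.4673 -0.0582]
 [ 0.6452 -0.0342]
 [ 0.618   0.1682]]
pull 6 [0.4837 0.0329 0.1189] zmax 0.1284
[[0.4762 0.0376]
 [0.4871 0.0226]
 [0.4914 0.0257]
 [0.4805 0.0407]]
tin 737 ((0.5067625045776367, -0.20520339906215668), (0.07166354358196259, 0.04228539019823074), 35.77349090576172) [0.05   0.0523 0.0543]
[[ 0.4653 -0.209 ]
 [ 0.4901 -0.2433]
 [ 0.5482 -0.2014]
 [ 0.5235 -0.1671]]
side flap 8730 plane [-0.065 -0.008  0.121] z [0.078 0.085 0.091]
[[ 0.4377  0.1495]
 [ 0.4672 -0.0579]
 [ 0.6449 -0.0326]
 [ 0.6154  0.1748]]
pull 121 [0.4844 0.0521 0.1287] zmax 0.1365
[[0.4751 0.0649]
 [0.4814 0.0278]
 [0.4959 0.0303]
 [0.4896 0.0674]]
tin 537 ((0.5079064965248108, -0.20294716954231262), (0.07148187607526779, 0.04452236369252205), 35.54063415527344) [0.0454 0.0518 0.0541]
[[ 0.4659 -0.2056]
 [ 0.4918 -0.2418]
 [ 0.5499 -0.2003]
 [ 0.524  -0.1641]]
```

```bash
python3 - <<'E'
from h import *
L=[]
for n,c in(('top',(166,201)),('side',(250,246))):
    im=np.load(n+'0.npz')['im']; x,y=c
    m=np.zeros((384,512),np.uint8); m[y-16:y+16,x-22:x+22]=(im.max(2)[y-16:y+16,x-22:x+22]<120)
    k,l,s,cc=cv2.connectedComponentsWithStats(m); b=1+np.argmax(s[1:,4]); print(n,s[b],cc[b])
    a=ray(n,*cc[b],0.11);b2=ray(n,*cc[b],0.13); print(a.round(4),b2.round(4))
a=np.load('top0.npz')['im'][155:235,100:230];b=np.load('side0.npz')['im'][210:290,185:315]
cv2.imwrite('pics/c1.png',cv2.resize(np.hstack([a,b]),None,fx=3,fy=3,interpolation=2)[:,:,::-1])
E
```

```text
top [163 197  10   9  37] [168.24324324 201.2972973 ]
[0.487 0.034 0.11 ] [0.4847 0.0293 0.13  ]
side [244 236  12  23 204] [249.90686275 247.06372549]
[0.4885 0.0382 0.11  ] [0.4846 0.0498 0.13  ]
```

View pics/c1.png

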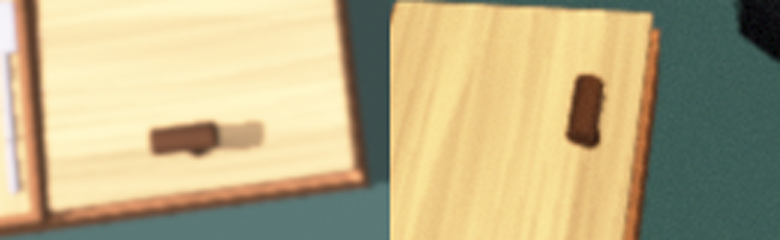

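The crop shows the roller at top-view columns 150–172, row 201, with its shadow to the right. That puts the pull at about (0.485, 0.0445, 0.123). I'll approach it with the tool tilted back 25°.

```bash
cat >> h.py <<'E'
from scipy.linalg import expm, logm
def T(p,Rm):
    M=np.eye(4); M[:3,:3]=Rm; M[:3,3]=p; return M
def now():
    o=bot.get_obs(); return T(o['eef_pos'],R.from_quat(o['tool_rot']).as_matrix())
def down(yaw,tilt=0):  # tool x along yaw, z down; tilt about tool y, rad
    return (R.from_euler('z',yaw)*R.from_rotvec([np.pi,0,0])*R.from_rotvec([0,tilt,0])).as_matrix()
def rows(A,B,n):
    D=np.linalg.inv(A)@B; S=expm(np.real(logm(D))/n)
    print(n,'rows:',(S[:3,3]/.2).round(4).tolist(),(R.from_matrix(S[:3,:3]).as_rotvec()/np.pi).round(4).tolist(), 'mm/row %.1f deg/row %.2f'%(1e3*np.linalg.norm(S[:3,3]),np.degrees(R.from_matrix(S[:3,:3]).magnitude())))
E
python3 - <<'E'
from h import *
yaw=np.radians(7.9); Rg=down(yaw,np.radians(25)); pull=np.array([.485,.0445,.123])
print(Rg.round(2))
g=pull+.002*Rg[:,2]; pre=g-.09*Rg[:,2]; print(pre,g)
rows(now(),T(pre,Rg),16)
E
```

```text
[[ 0.9   0.14  0.42]
 [ 0.12 -0.99  0.06]
 [ 0.42  0.   -0.91]]
[0.44816255 0.03938838 0.20275509] [0.48583721 0.04461617 0.12118738]
16 rows: [0.1135, -0.1275, 0.0367] [-0.0013, 0.0086, 0.0055] mm/row 34.9 deg/row 1.85
```

The opened flap's top face will point away from the robot, so the pull ends up on the far side. I'll start leaning forward 35° and let the roller pivot in the pads.

```bash
python3 - <<'E'
from h import *
yaw=np.radians(7.9); Rg=down(yaw,np.radians(35)); pull=np.array([.485,.0445,.123])
g=pull+.002*Rg[:,2]; pre=g-.09*Rg[:,2]; print(pre,g)
rows(now(),T(pre,Rg),16)
E
```

```text
[0.43500431 0.03756252 0.19508538] [0.48613627 0.04465767 0.1213617 ]
16 rows: [0.1065, -0.1283, 0.0469] [-0.0017, 0.0121, 0.0054] mm/row 34.6 deg/row 2.40
```

Request:
apply_moves([
  [[0.1065, -0.1283, 0.0469], [-0.0017, 0.0121, 0.0054], 0.8],
  [[0.1065, -0.1283, 0.0469], [-0.0017, 0.0121, 0.0054], 0.8],
  [[0.1065, -0.1283, 0.0469], [-0.0017, 0.0121, 0.0054], 0.8],
  [[0.1065, -0.1283, 0.0469], [-0.0017, 0.0121, 0.0054], 0.8],
  [[0.1065, -0.1283, 0.0469], [-0.0017, 0.0121, 0.0054], 0.8],
  [[0.1065, -0.1283, 0.0469], [-0.0017, 0.0121, 0.0054], 0.8],
  [[0.1065, -0.1283, 0.0469], [-0.0017, 0.0121, 0.0054], 0.8],
  [[0.1065, -0.1283, 0.0469], [-0.0017, 0.0121, 0.0054], 0.8],
])

```text
clock: 0.77
eef_pos: [0.2983, -0.2012, 0.1935]
tool_rot: [0.978, 0.138, 0.153, -0.011]
ft_force: [1.0, 0.3, 0.4]
grip_width: 0.0687
grasp_force: 0.0
```

Request:
apply_moves([
  [[0.1065, -0.1283, 0.0469], [-0.0017, 0.0121, 0.0054], 0.8],
  [[0.1065, -0.1283, 0.0469], [-0.0017, 0.0121, 0.0054], 0.8],
  [[0.1065, -0.1283, 0.0469], [-0.0017, 0.0121, 0.0054], 0.8],
  [[0.1065, -0.1283, 0.0469], [-0.0017, 0.0121, 0.0054], 0.8],
  [[0.1065, -0.1283, 0.0469], [-0.0017, 0.0121, 0.0054], 0.8],
  [[0.1065, -0.1283, 0.0469], [-0.0017, 0.0121, 0.0054], 0.8],
  [[0.1065, -0.1283, 0.0469], [-0.0017, 0.0121, 0.0054], 0.8],
  [[0.1065, -0.1283, 0.0469], [-0.0017, 0.0121, 0.0054], 0.8],
])

```text
clock: 1.43
eef_pos: [0.435, 0.0388, 0.1957]
tool_rot: [0.951, 0.066, 0.302, -0.021]
ft_force: [-0.4, -0.5, -0.3]
grip_width: 0.0682
grasp_force: 0.0
```

```bash
python3 - <<'E'
from h import *
yaw=np.radians(7.9); Rg=down(yaw,np.radians(35)); pull=np.array([.485,.0445,.123])
g=pull+.002*Rg[:,2]
rows(now(),T(g,Rg),7)
im,d=camera('side'); cv2.imwrite('pics/s1.png',cv2.resize(im[80:380,100:512],None,fx=1.8,fy=1.8)[:,:,::-1])
E
```

```text
7 rows: [-0.0005, 0.0009, 0.0646] [-0.0, -0.0002, -0.0] mm/row 12.9 deg/row 0.03
```

View pics/s1.png

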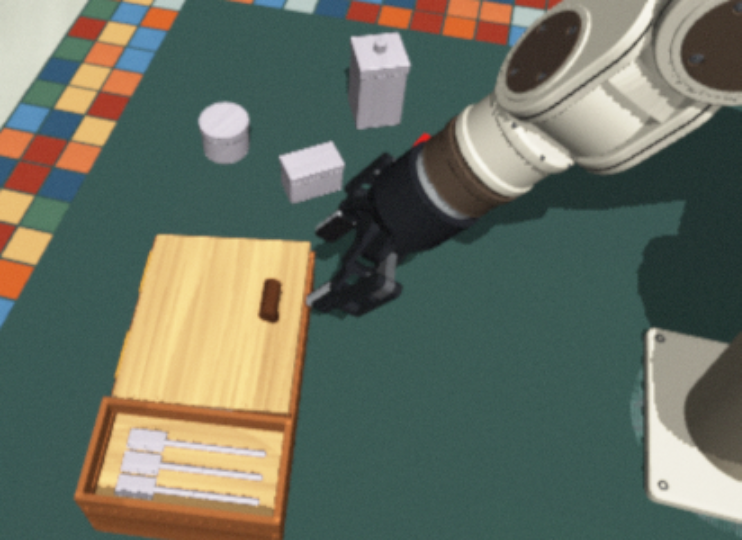

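The fingers straddle the pull's line (the pull is at crop pixel (270,300)), and nothing was disturbed. I'll advance, then close.

Request:
apply_moves([
  [[0, 0.001, 0.065], [0, 0, 0], 0.8],
  [[0, 0.001, 0.065], [0, 0, 0], 0.8],
  [[0, 0.001, 0.065], [0, 0, 0], 0.8],
  [[0, 0.001, 0.065], [0, 0, 0], 0.8],
  [[0, 0.001, 0.065], [0, 0, 0], 0.8],
  [[0, 0.001, 0.065], [0, 0, 0], 0.8],
  [[0, 0.001, 0.065], [0, 0, 0], 0.8],
  [[0, 0, 0], [0, 0, 0], 0.8],
])

```text
clock: 2.15
eef_pos: [0.4866, 0.0428, 0.119]
tool_rot: [0.952, 0.066, 0.299, -0.021]
ft_force: [-0.1, 0.0, -0.2]
grip_width: 0.0684
grasp_force: 0.0
```

Request:
apply_moves([
  [[0, 0, 0], [0, 0, 0], 0],
  [[0, 0, 0], [0, 0, 0], 0],
  [[0, 0, 0], [0, 0, 0], 0],
  [[0, 0, 0], [0, 0, 0], 0],
  [[0, 0, 0], [0, 0, 0], 0],
  [[0, 0, 0], [0, 0, 0], 0],
  [[0, 0, 0], [0, 0, 0], 0],
  [[0, 0, 0], [0, 0, 0], 0],
])

```text
clock: 2.82
eef_pos: [0.4858, 0.0447, 0.1212]
tool_rot: [0.951, 0.067, 0.3, -0.023]
ft_force: [-1.5, 5.5, -1.8]
grip_width: 0.0389
grasp_force: 60.9
```

```bash
python3 - <<'E'
from h import *
M=now(); print(M[:3,3].round(4),bot.get_obs()['ft_force'].round(1))
yaw=np.radians(7.9); ex=np.array([np.cos(yaw),np.sin(yaw),0]); ez=np.array([0,0,1])
H=np.array([.627,.064,.07]); 
p0=M[:3,3]-.002*M[:3,2]; r=p0-H; print('radius',np.hypot(r@ex,r[2]),'phi',np.arctan2(r[2],-(r@ex))-np.arctan2(43,145))
H=p0+ex*.1416-ez*.053; H[2]=.07
def W(th,tl):
    Rg=down(yaw,np.radians(tl)); p=H+ex*(-.145*np.cos(th)+.043*np.sin(th))+ez*(.145*np.sin(th)+.043*np.cos(th)); return T(p+.002*Rg[:,2],Rg)
A=M; ths=np.linspace(.07,1.7,6)
for i in range(1,6):
    th=ths[i]; B=W(th,35-50*i/5); print(th,B[:3,3].round(3)); rows(A,B,4); A=B
E
```

```text
[0.4858 0.0447 0.1212] [-1.5  5.5 -1.8]
radius 0.15302606606921287 phi 0.06427713849890132
0.39599999999999996 [0.51  0.048 0.164]
4 rows: [0.0534, -0.0, -0.0299] [-0.0004, -0.0139, 0.0002] mm/row 12.2 deg/row 2.50
0.722 [0.546 0.053 0.196]
4 rows: [0.0572, 0.0, -0.0212] [0.0, -0.0139, -0.0] mm/row 12.2 deg/row 2.50
1.0479999999999998 [0.59  0.059 0.215]
4 rows: [0.0598, 0.0, -0.0123] [-0.0, -0.0139, 0.0] mm/row 12.2 deg/row 2.50
1.3739999999999999 [0.638 0.066 0.219]
4 rows: [0.0609, 0.0, -0.0031] [-0.0, -0.0139, -0.0] mm/row 12.2 deg/row 2.50
1.7 [0.685 0.072 0.206]
4 rows: [0.0607, -0.0, 0.0062] [0.0, -0.0139, 0.0] mm/row 12.2 deg/row 2.50
```

Request:
apply_moves([
  [[0.053, 0, -0.03], [0, -0.0139, 0], 0],
  [[0.053, 0, -0.03], [0, -0.0139, 0], 0],
  [[0.053, 0, -0.03], [0, -0.0139, 0], 0],
  [[0.053, 0, -0.03], [0, -0.0139, 0], 0],
  [[0.057, 0, -0.021], [0, -0.0139, 0], 0],
  [[0.057, 0, -0.021], [0, -0.0139, 0], 0],
  [[0.057, 0, -0.021], [0, -0.0139, 0], 0],
  [[0.057, 0, -0.021], [0, -0.0139, 0], 0],
])

```text
clock: 3.48
eef_pos: [0.5419, 0.0528, 0.1944]
tool_rot: [0.99, 0.07, 0.125, -0.011]
ft_force: [-1.3, 5.5, -9.5]
grip_width: 0.0387
grasp_force: 70.8
```

```bash
python3 - <<'E'
from h import *
im,d=camera('side'); cv2.imwrite('pics/s2.png',cv2.resize(im[80:380,100:512],None,fx=1.8,fy=1.8)[:,:,::-1])
E
```

```text
(no output)
```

View pics/s2.png

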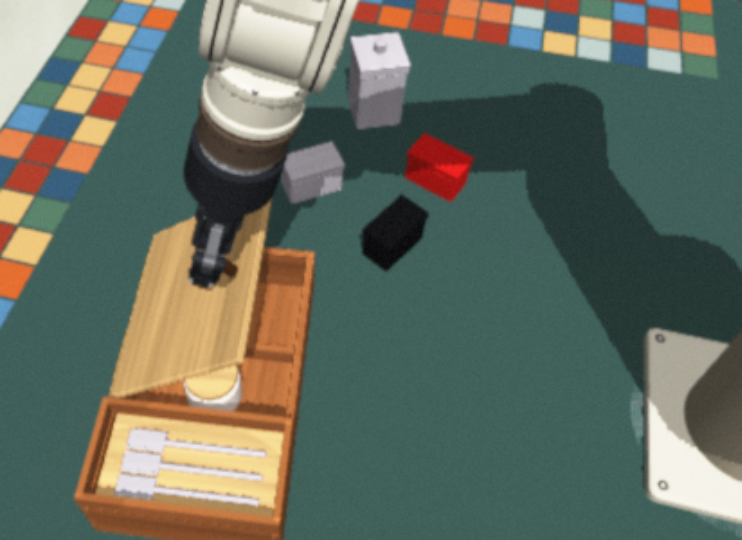

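The flap is rising with the gripper, and the jar shows at crop pixel (213,385). Continuing.

Request:
apply_moves([
  [[0.06, 0, -0.012], [0, -0.0139, 0], 0],
  [[0.06, 0, -0.012], [0, -0.0139, 0], 0],
  [[0.06, 0, -0.012], [0, -0.0139, 0], 0],
  [[0.06, 0, -0.012], [0, -0.0139, 0], 0],
  [[0.061, 0, -0.003], [0, -0.0139, 0], 0],
  [[0.061, 0, -0.003], [0, -0.0139, 0], 0],
  [[0.061, 0, -0.003], [0, -0.0139, 0], 0],
  [[0.061, 0, -0.003], [0, -0.0139, 0], 0],
])

```text
clock: 4.2
eef_pos: [0.6369, 0.0665, 0.2197]
tool_rot: [0.996, 0.07, -0.046, 0.001]
ft_force: [-5.7, 5.9, 1.1]
grip_width: 0.0388
grasp_force: 72.1
```

Request:
apply_moves([
  [[0.061, 0, 0.006], [0, -0.0139, 0], 0],
  [[0.061, 0, 0.006], [0, -0.0139, 0], 0],
  [[0.061, 0, 0.006], [0, -0.0139, 0], 0],
  [[0.061, 0, 0.006], [0, -0.0139, 0], 0],
  [[0, 0, 0], [0, 0, 0], 0],
  [[0, 0, 0], [0, 0, 0], 0],
  [[0, 0, 0], [0, 0, 0], 0],
  [[0, 0, 0], [0, 0, 0], 0],
])

```text
clock: 4.87
eef_pos: [0.6866, 0.0738, 0.2057]
tool_rot: [0.989, 0.069, -0.13, 0.006]
ft_force: [-0.5, 6.8, -4.2]
grip_width: 0.0385
grasp_force: 73.8
```

```bash
python3 - <<'E'
from h import *
im,d=camera('side'); cv2.imwrite('pics/s3.png',cv2.resize(im[80:380,100:512],None,fx=1.8,fy=1.8)[:,:,::-1])
M=now();p=M[:3,3]-.002*M[:3,2]; yaw=np.radians(7.9); ex=np.array([np.cos(yaw),np.sin(yaw),0])
r=p-np.array([.626,.064,.07]); print('theta',np.arctan2(r[2],-(r@ex))-np.arctan2(43,145),np.hypot(r@ex,r[2]))
E
```

```text
theta 1.703834931588561 0.15088822893951268
```

View pics/s3.png

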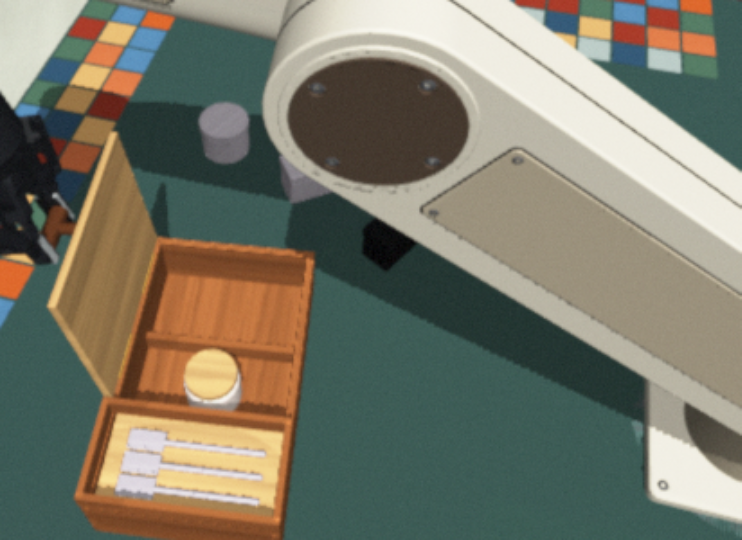

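Flap is at about 1.70 rad, and the bay is visible at crop (230,300). Next: release and rise.

Request:
apply_moves([
  [[0, 0, 0], [0, 0, 0], 0.8],
  [[0, 0, 0], [0, 0, 0], 0.8],
  [[0, 0, 0], [0, 0, 0], 0.8],
  [[0, 0, 0], [0, 0, 0], 0.8],
  [[-0.015, 0, -0.06], [0, 0, 0], 0.8],
  [[-0.015, 0, -0.1], [0, 0, 0], 0.8],
  [[-0.015, 0, -0.1], [0, 0, 0], 0.8],
  [[-0.02, 0, -0.1], [0, 0, 0], 0.8],
])

```text
clock: 5.58
eef_pos: [0.6695, 0.0688, 0.279]
tool_rot: [0.989, 0.068, -0.13, 0.009]
ft_force: [0.1, -1.0, 0.4]
grip_width: 0.0683
grasp_force: 0.0
```

Request:
apply_moves([
  [[-0.02, 0, -0.1], [0, 0, 0], 0.8],
  [[-0.025, 0, -0.1], [0, 0, 0], 0.8],
  [[-0.025, 0, -0.1], [0, 0, 0], 0.8],
  [[-0.05, 0, -0.1], [0, 0, 0], 0.8],
  [[-0.1, 0, 0], [0, 0.015, 0], 0.8],
  [[-0.15, 0, 0], [0, 0.015, 0], 0.8],
  [[-0.15, 0, 0], [0, 0.015, 0], 0.8],
  [[-0.15, 0, 0], [0, 0.015, 0], 0.8],
])

```text
clock: 6.25
eef_pos: [0.583, 0.0567, 0.3395]
tool_rot: [0.997, 0.07, -0.022, 0.002]
ft_force: [1.4, 0.1, 1.5]
grip_width: 0.0682
grasp_force: 0.0
```

```bash
python3 - <<'E'
from h import *
yaw=np.radians(35.7); tin=np.array([.5075,-.204,0])
Rg=down(yaw); A=now(); print(A[:3,3])
B=T(tin+[0,0,.2],Rg); rows(A,B,8); rows(A,B,12)
im,d=camera('side'); np.savez('side2.npz',im=im,d=d); im2,d2=camera('top'); np.savez('top2.npz',im=im2,d=d2)
cv2.imwrite('pics/s4.png',cv2.resize(np.hstack([im[130:370,60:360],im2[100:340,40:340]]),(800,320))[:,:,::-1])
E
```

```text
[0.58303679 0.0567312  0.33945669]
8 rows: [-0.0991, 0.1383, 0.0896] [-0.0004, 0.0017, -0.0192] mm/row 38.5 deg/row 3.48
12 rows: [-0.0671, 0.0915, 0.0597] [-0.0002, 0.0012, -0.0128] mm/row 25.6 deg/row 2.32
```

View pics/s4.png

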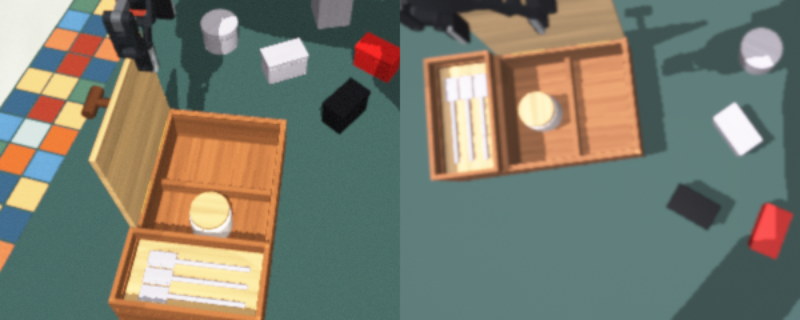

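The flap stands open by itself, and the empty bay (right panel, around (605,105)) and the tin (738,128) are clear. Moving above the tin while measuring the bay.

Request:
apply_moves([
  [[-0.099, 0.138, 0.088], [0, 0.0017, -0.0192], 0.8],
  [[-0.099, 0.138, 0.088], [0, 0.0017, -0.0192], 0.8],
  [[-0.099, 0.138, 0.088], [0, 0.0017, -0.0192], 0.8],
  [[-0.099, 0.138, 0.088], [0, 0.0017, -0.0192], 0.8],
  [[-0.099, 0.138, 0.09], [0, 0.0017, -0.0192], 0.8],
  [[-0.099, 0.138, 0.09], [0, 0.0017, -0.0192], 0.8],
  [[-0.099, 0.138, 0.09], [0, 0.0017, -0.0192], 0.8],
  [[-0.099, 0.138, 0.09], [0, 0.0017, -0.0192], 0.8],
])

```text
clock: 7.02
eef_pos: [0.5068, -0.2045, 0.2015]
tool_rot: [0.952, 0.307, -0.001, -0.004]
ft_force: [0.2, 0.8, 0.4]
grip_width: 0.0685
grasp_force: 0.0
```

```bash
python3 - <<'E'
from h import *
Rg=down(np.radians(35.7)); A=now(); print(A[:3,3].round(4)); B=T([.5075,-.204,.036],Rg); rows(A,B,8)
for n in('top','side'):
    z=np.load(n+'2.npz'); d=z['d']; P=cloud(n,d)
    yaw=np.radians(7.9); ex=np.array([np.cos(yaw),np.sin(yaw)]); ey=np.array([-ex[1],ex[0]])
    c0=np.array([.549,.0025]); q=P.reshape(-1,3)[d.ravel()>0]; a=(q[:,:2]-c0)@ex; b=(q[:,:2]-c0)@ey
    hi=(q[:,2]>.055)&(q[:,2]<.076)
    for nm,m,v in(('near wall x',hi&(abs(b)<30e-3)&(a>-.13)&(a<-.05),a),('far wall x',hi&(abs(b)<30e-3)&(a<.11)&(a>.05),a),('-y wall',hi&(abs(a)<.06)&(b<-.02)&(b>-.08),b),('divider',(q[:,2]>.02)&(q[:,2]<.04)&(abs(a)<.06)&(b>.03)&(b<.065),b)):
        print(n,nm,m.sum(),np.percentile(v[m],[5,50,95]).round(4) if m.any() else '')
    f=(abs(q[:,2]-.008)<.005)&(abs(a)<.09)&(b>-.06)&(b<.06); print('floor',f.sum(),np.percentile(a[f],[1,99]).round(4),np.percentile(b[f],[1,99]).round(4))
    # tin recheck
    im=z['im']; m=(d>0)&(P[...,2]>.045)&(P[...,2]<.06)&(np.hypot(P[...,0]-.5075,P[...,1]+.204)<.06)
    r=cv2.minAreaRect(P[m][:,:2].astype(np.float32)); print('tin',r)
E
```

```text
[ 0.5068 -0.2045  0.2015]
8 rows: [0.0005, 0.0005, 0.1034] [-0.0003, 0.0, 0.0001] mm/row 20.7 deg/row 0.06
top near wall x 144 [-0.0904 -0.0872 -0.0829]
top far wall x 157 [0.0813 0.0827 0.0864]
top -y wall 261 [-0.0494 -0.0459 -0.0418]
top divider 265 [0.0485 0.0519 0.0563]
floor 2841 [-0.0745  0.0812] [-0.0489  0.0486]
tin ((0.5067555904388428, -0.20505191385746002), (0.0719045028090477, 0.042184703052043915), 35.92506408691406)
side near wall x 129 [-0.0897 -0.0862 -0.0823]
side far wall x 134 [0.082  0.0834 0.0868]
side -y wall 437 [-0.0466 -0.0408 -0.0388]
side divider 376 [0.0502 0.0564 0.0588]
floor 2820 [-0.0767  0.0821] [-0.041   0.0587]
tin ((0.5069721341133118, -0.20302321016788483), (0.0730801448225975, 0.04457938298583031), 34.285892486572266)
```

Request:
apply_moves([
  [[0.0005, 0.0005, 0.104], [0, 0, 0], 0.8],
  [[0.0005, 0.0005, 0.104], [0, 0, 0], 0.8],
  [[0.0005, 0.0005, 0.104], [0, 0, 0], 0.8],
  [[0.0005, 0.0005, 0.104], [0, 0, 0], 0.8],
  [[0.0005, 0.0005, 0.104], [0, 0, 0], 0.8],
  [[0.0005, 0.0005, 0.104], [0, 0, 0], 0.8],
  [[0.0005, 0.0005, 0.104], [0, 0, 0], 0.8],
  [[0.0005, 0.0005, 0.095], [0, 0, 0], 0.8],
])

```text
clock: 7.68
eef_pos: [0.5078, -0.2021, 0.036]
tool_rot: [0.952, 0.306, -0.002, -0.004]
ft_force: [0.1, -0.1, -0.1]
grip_width: 0.0683
grasp_force: 0.0
```

Request:
apply_moves([
  [[0, 0, 0], [0, 0, 0], 0.8],
  [[0, 0, 0], [0, 0, 0], 0],
  [[0, 0, 0], [0, 0, 0], 0],
  [[0, 0, 0], [0, 0, 0], 0],
  [[0, 0, 0], [0, 0, 0], 0],
  [[0, 0, 0], [0, 0, 0], 0],
  [[0, 0, 0], [0, 0, 0], 0],
  [[0, 0, 0], [0, 0, 0], 0],
])

```text
clock: 8.35
eef_pos: [0.5088, -0.2026, 0.0381]
tool_rot: [0.952, 0.306, -0.001, -0.003]
ft_force: [0.9, -0.8, 6.0]
grip_width: 0.0412
grasp_force: 61.5
```

Request:
apply_moves([
  [[0, 0, -0.02], [0, 0, 0], 0],
  [[0, 0, -0.05], [0, 0, 0], 0],
  [[0, 0, -0.1], [0, 0, 0], 0],
  [[0, 0, -0.1], [0, 0, 0], 0],
  [[0, 0, -0.1], [0, 0, 0], 0],
  [[0, 0, -0.1], [0, 0, 0], 0],
  [[0, 0, -0.1], [0, 0, 0], 0],
  [[0, 0, -0.1], [0, 0, 0], 0],
])

```text
clock: 9.02
eef_pos: [0.5074, -0.2025, 0.1713]
tool_rot: [0.952, 0.306, -0.003, -0.005]
ft_force: [0.6, -0.6, -1.9]
grip_width: 0.0415
grasp_force: 60.9
```

```bash
python3 - <<'E'
from h import *
B=T([.5424,.0066,.17],down(np.radians(7.9))); rows(now(),B,8)
im,d=camera('side'); cv2.imwrite('pics/s5.png',cv2.resize(im[20:260,100:420],None,fx=2,fy=2)[:,:,::-1])
E
```

```text
8 rows: [0.0729, -0.1122, 0.0014] [-0.0004, 0.0002, 0.0192] mm/row 26.8 deg/row 3.46
```

View pics/s5.png

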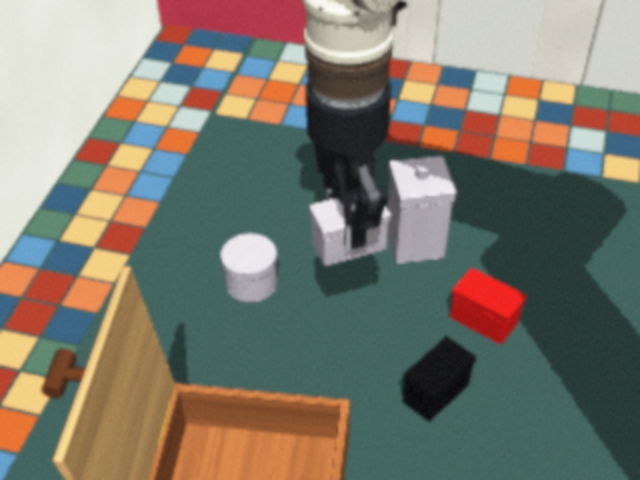

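Tin is held upright at crop pixel (350,230), flap still open. Carrying it over the bay.

Request:
apply_moves([
  [[0.073, -0.1122, 0.0014], [0, 0, 0.0192], 0],
  [[0.073, -0.1122, 0.0014], [0, 0, 0.0192], 0],
  [[0.073, -0.1122, 0.0014], [0, 0, 0.0192], 0],
  [[0.073, -0.1122, 0.0014], [0, 0, 0.0192], 0],
  [[0.073, -0.1122, 0.0014], [0, 0, 0.0192], 0],
  [[0.073, -0.1122, 0.0014], [0, 0, 0.0192], 0],
  [[0.073, -0.1122, 0.0014], [0, 0, 0.0192], 0],
  [[0.073, -0.1122, 0.0014], [0, 0, 0.0192], 0],
])

```text
clock: 9.73
eef_pos: [0.5424, 0.0077, 0.1689]
tool_rot: [0.998, 0.068, -0.004, -0.004]
ft_force: [0.2, -0.2, -1.8]
grip_width: 0.0415
grasp_force: 61.2
```

```bash
python3 - <<'E'
from h import *
B=T([.5424,.0066,.052],down(np.radians(7.9))); print(now()[:3,3]); rows(now(),B,8)
im,d=camera('side'); im2,d2=camera('top'); np.savez('s6.npz',im=im,d=d)
P=cloud('side',d); yaw=np.radians(7.9); ex=np.array([np.cos(yaw),np.sin(yaw)]); ey=np.array([-ex[1],ex[0]])
q=P[d>0]; q=q[np.hypot(q[:,0]-.5424,q[:,1]-.0066)<.06]; q=q[(q[:,2]>.12)&(q[:,2]<.19)]
print(len(q),q[:,2].min())
cv2.imwrite('pics/s6.png',cv2.resize(np.hstack([im[130:370,60:360],im2[100:340,40:340]]),(800,320))[:,:,::-1])
E
```

```text
[0.54243428 0.00774258 0.16888368]
8 rows: [0.0002, 0.0011, 0.073] [-0.0003, 0.0003, -0.0001] mm/row 14.6 deg/row 0.08
874 0.13092472634643554
```

View pics/s6.png

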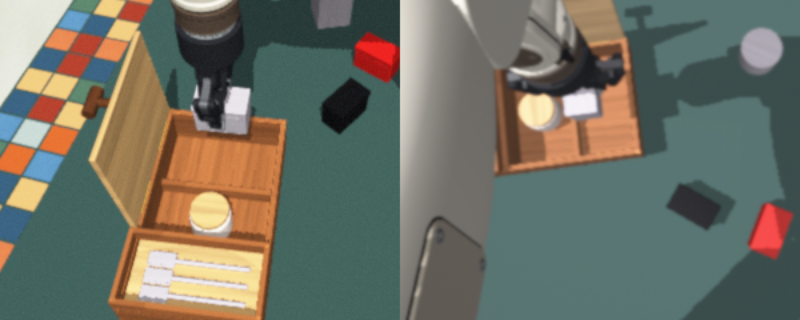

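The tin is over the bay with clearance from the flap and jar (the image offset is parallax). Lowering.

Request:
apply_moves([
  [[0, 0.001, 0.073], [0, 0, 0], 0],
  [[0, 0.001, 0.073], [0, 0, 0], 0],
  [[0, 0.001, 0.073], [0, 0, 0], 0],
  [[0, 0.001, 0.073], [0, 0, 0], 0],
  [[0, 0, 0.073], [0, 0, 0], 0],
  [[0, 0, 0.073], [0, 0, 0], 0],
  [[0, 0, 0.073], [0, 0, 0], 0],
  [[0, 0, 0.065], [0, 0, 0], 0],
])

```text
clock: 10.5
eef_pos: [0.5414, 0.0057, 0.0528]
tool_rot: [0.998, 0.069, -0.004, -0.004]
ft_force: [0.4, 0.1, -1.7]
grip_width: 0.0411
grasp_force: 61.3
```

Request:
apply_moves([
  [[0, 0, 0.006], [0, 0, 0], 0],
  [[0, 0, 0.006], [0, 0, 0], 0],
  [[0, 0, 0.006], [0, 0, 0], 0],
  [[0, 0, 0.006], [0, 0, 0], 0],
  [[0, 0, 0.004], [0, 0, 0], 0],
  [[0, 0, 0], [0, 0, 0], 0],
  [[0, 0, 0], [0, 0, 0], 0],
  [[0, 0, 0], [0, 0, 0], 0],
])

```text
clock: 11.17
eef_pos: [0.5427, 0.0065, 0.0488]
tool_rot: [0.998, 0.069, -0.003, -0.004]
ft_force: [0.1, 0.3, -1.6]
grip_width: 0.0409
grasp_force: 61.3
```

Request:
apply_moves([
  [[0, 0, 0.004], [0, 0, 0], 0],
  [[0, 0, 0.004], [0, 0, 0], 0],
  [[0, 0, 0.004], [0, 0, 0], 0],
  [[0, 0, 0.003], [0, 0, 0], 0],
  [[0, 0, 0], [0, 0, 0], 0],
  [[0, 0, 0], [0, 0, 0], 0],
  [[0, 0, 0], [0, 0, 0], 0],
  [[0, 0, 0], [0, 0, 0], 0],
])

```text
clock: 11.83
eef_pos: [0.5425, 0.0065, 0.0461]
tool_rot: [0.998, 0.069, -0.003, -0.004]
ft_force: [-2.4, -0.6, 5.6]
grip_width: 0.0417
grasp_force: 62.1
```

Contact felt. I'll open only part-way, since the wall is near, and rise.

Request:
apply_moves([
  [[0, 0, 0], [0, 0, 0], 0.6],
  [[0, 0, 0], [0, 0, 0], 0.6],
  [[0, 0, 0], [0, 0, 0], 0.6],
  [[0, 0, 0], [0, 0, 0], 0.6],
  [[0, 0, 0], [0, 0, 0], 0.6],
  [[0, 0, -0.02], [0, 0, 0], 0.6],
  [[0, 0, -0.05], [0, 0, 0], 0.6],
  [[0, 0, -0.05], [0, 0, 0], 0.6],
])

```text
clock: 12.5
eef_pos: [0.5424, 0.0063, 0.0699]
tool_rot: [0.998, 0.069, -0.004, -0.004]
ft_force: [0.9, 0.5, 0.3]
grip_width: 0.051
grasp_force: 0.0
```

Request:
apply_moves([
  [[0, 0, -0.1], [0, 0, 0], 0.6],
  [[0, 0, -0.1], [0, 0, 0], 0.6],
  [[0, 0, -0.1], [0, 0, 0], 0.6],
  [[0, 0, -0.1], [0, 0, 0], 0.6],
  [[-0.05, 0.1, -0.1], [0, 0, 0], 0.6],
  [[-0.1, 0.15, 0], [0, 0, 0], 0.6],
  [[-0.1, 0.15, 0], [0, 0, 0], 0.6],
  [[-0.1, 0.15, 0], [0, 0, 0], 0.6],
])

```text
clock: 13.17
eef_pos: [0.4894, -0.114, 0.171]
tool_rot: [0.998, 0.07, -0.002, -0.003]
ft_force: [0.1, -0.6, 0.3]
grip_width: 0.051
grasp_force: 0.0
```

Request:
apply_moves([
  [[-0.1, 0.15, 0], [0, 0, 0], 0.6],
  [[-0.1, 0.15, 0], [0, 0, 0], 0.6],
  [[-0.1, 0.15, 0], [0, 0, 0], 0.6],
  [[0, 0, 0], [0, 0, 0], 0.6],
  [[0, 0, 0], [0, 0, 0], 0.6],
  [[0, 0, 0], [0, 0, 0], 0.6],
  [[0, 0, 0], [0, 0, 0], 0.6],
  [[0, 0, 0], [0, 0, 0], 0.6],
])

```text
clock: 13.83
eef_pos: [0.443, -0.2094, 0.1688]
tool_rot: [0.998, 0.07, -0.003, -0.004]
ft_force: [0.1, -0.3, 0.8]
grip_width: 0.0515
grasp_force: 0.0
```

```bash
python3 - <<'E'
from h import *
im,d=camera('side'); im2,d2=camera('top')
cv2.imwrite('pics/s7.png',cv2.resize(np.hstack([im[130:370,60:360],im2[100:340,40:340]]),(800,320))[:,:,::-1])
for n,dd in(('side',d),('top',d2)):
    P=cloud(n,dd); q=P[dd>0]; q=q[(np.hypot(q[:,0]-.5425,q[:,1]-.0065)<.045)&(q[:,2]>.045)]
    print(n,len(q),np.percentile(q[:,2],[5,50,95]).round(4)); q=q[q[:,2]>.055]; print(cv2.minAreaRect(q[:,:2].astype(np.float32)), np.linalg.lstsq(np.c_[q[:,:2],np.ones(len(q))],q[:,2],rcond=None)[0].round(3))
E
```

```text
side 821 [0.0505 0.0599 0.0623]
((0.5412511229515076, -0.004802417010068893), (0.07261371612548828, 0.06782291829586029), 6.86744499206543) [ 0.008 -0.037  0.056]
top 746 [0.0573 0.0602 0.0623]
((0.5391916036605835, 0.0049697961658239365), (0.07150982320308685, 0.042203571647405624), 8.144593238830566) [0.004 0.008 0.058]
```

View pics/s7.png

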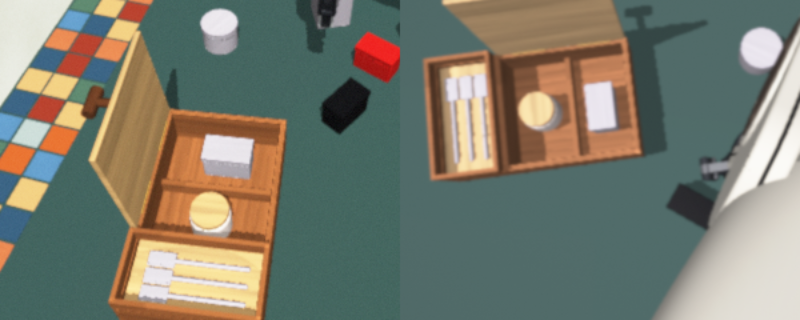

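The tin stands flat in the empty bay, its top level at 60 mm and its yaw 8°. The flap is open at about 1.7 rad, and the robot is clear of everything.

```bash
python3 -c "
from workcell import bot; print(bot.job_done())"
```

```text
the job is handed in; nothing more can be done
None
```

The flap stands open at about 1.7 rad, the steel tin is upright and flat on the empty bay's floor, and the job is handed in at about 14 s.

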